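# Screw a hose elbow into a clamped lab port

### The job

Stand the blue hose elbow upright in the mouth of the clamped port, feeling for the turn at which its two lugs drop in and its collar comes down on the red gasket. Then screw it clockwise (seen from above) until you feel the thread start to squeeze the gasket, go one eighth of a turn further, and let go. Be gentle: do not force the fitting or crush the gasket, and leave the bottle, beaker and jar alone.

Things in the scene. Friction and masses are not known exactly. Their poses are not given: they have to be found in the camera images.
- elbow: Loose blue plastic hose elbow, 0.12 kg, upright at the start. Origin: centre of its underside; z up, x along the barb. Upwards: round shank 23.6 mm across with bevelled foot, 22 mm high; collar 50 mm across from 22 to 27 mm; square block 22 x 22 mm from 27 to 72 mm (grasp its +y and -y flats); barb 16 mm thick leaves the +x side at 56 mm height, its tip 52 mm from the axis
- elbow_lugs (a point): Point on the elbow's axis 4.2 mm above its underside, midway between its two white lugs: round pins 5 mm thick in line with the barb (elbow's +x and -x), tips 17.5 mm from the axis. The elbow fits the port either way round (half a turn)
- elbow_grip (a point): Centre of the elbow's square block, 50 mm above its underside
- port: The clamped female fitting, fixed: blue 150 x 110 mm base plate, dark jaws 59 mm high, aluminium housing 72 mm across, brass insert in its middle. Origin on the bench under the bore's axis, z up. Nothing of it but the red gasket rises above the mouth
- port_mouth (a point): Centre of the mouth, on the bore's axis, level with the brass insert's top face, 75 mm above the bench; axes as the port's. Bore 27 mm across, with two opposite slots about 9 mm wide for the lugs. The slots lie along the port's +x and -x, but turned by an unknown angle up to 0.4 rad either way: feel or look for them. Off the slots, the lugs rest on the top face
- port_thread (a point): On the axis, 11 mm below the mouth. Lugs in the slots drop the elbow about 15 mm, till its collar lies on the gasket. Anticlockwise is blocked there. Clockwise it turns freely for an unknown 10 to 55 degrees, then ribs bear on the lugs: turning stiffens (by 0.03 N m or more) and each degree draws the elbow down 0.06 mm, tugging by newtons at a hand that keeps its height. It stays when let go
- gasket: Red springy ring round the mouth, 41 mm inside, 54 mm outside diameter, its top 7 mm above the mouth when free. It moves straight down when squeezed: it yields from 5 N on and stiffens by 3 N per mm, so 13 N after an eighth turn. Origin on the axis, 10 mm below the ring's top
- brown_bottle: Bystander: brown glass bottle with red cap, 72 mm across, 170 mm high. Origin under its centre
- beaker: Bystander: small glass beaker, 68 mm across, 85 mm high. Origin under its centre
- white_jar: Bystander: white jar with blue lid, 60 mm across, 75 mm high. Origin under its centre
There are look-alikes about, which are no part of the job. What is shaped like the elbow but orange or yellow is not meant.

How it is judged (in metres and radians):
On the way:
1. the elbow stands upright in the mouth with its lugs dropped in, its underside at least 10 mm below the mouth (horizontal distance between elbow and port_mouth below 0.004 m and z of elbow in the frame of port_mouth below -0.01 m and angle between elbow's own z axis and vertical below 0.08 rad), for 0.2 s.
At the end, for the whole second after the job is handed in: The elbow stands upright (within 0.06 rad) and centred (3 mm) in the port, at rest and let go, its underside at least 14 mm below the mouth, held down on the gasket by its thread with 9.4 to 16.8 N (an eighth of a turn past the first squeeze gives 13 N; the band is about 20 degrees either way) (contact force between elbow and gasket between 9.4 and 16.8 N and horizontal distance between elbow and port_mouth below 0.003 m and z of elbow in the frame of port_mouth below -0.014 m and angle between elbow's own z axis and vertical below 0.06 rad and linear speed of elbow below 0.01 m/s); the robot touches nothing.
It fails at once if gasket crushed: more than 21 N between elbow and gasket (contact force between elbow and gasket above 21 N).
It fails at once if fitting forced: more than 45 N between elbow and port (contact force between elbow and port above 45 N).
It fails at once if a bystander moved more than 20 mm (distance of any of brown_bottle, beaker, white_jar from where it was at the start of the episode above 0.02 m).
It also fails if it takes over 72 s, if anything falls off the work surface, if the arm or the gripper's body presses on something with over 40 N, if the wrist force passes 120 N, or if a joint passes its speed limit or range.

### The arm

A 6-joint arm with a two-finger parallel gripper is mounted at the origin on the work surface. World frame = base frame: x ahead of the robot, y to its left, z up, the work surface at z = 0. Lengths are in m, angles in degrees, forces in N, time in s.
With the tool pointing down it reaches from about 0.325 to 0.85 m from the base axis. Payload 4.4 kg.
Tool frame: the origin (TCP) lies midway between the tips of the shut fingers; the grasp point (between the pads) lies 19 mm behind it; z points along the fingers, y is the direction in which the jaws open and shut (so a half turn about z gives the same grasp; the last joint's range is limited). The gripper opens to 94 mm and grips with 3 to 60 N. Pads are 16 mm wide; open, the fingers measure 119 mm over their backs; the gripper's body (75 mm by 177 mm) begins 78 mm behind the grasp point.
Start: joints at [61.163, 11.837, 88.321, -0, 79.842, -8.623], TCP at [0.199, 0.54, 0.205] pointing down, gripper open.
Joint ranges: [-156.59, 156.59], [-49.26, 127.26], [12.9, 141.05], [-63.56, 243.56], [4.71, 150.69], [-161.64, 161.64]. Speed limits (degrees/s): [159.86, 159.86, 180, 180, 180, 180].

### API

Orientations are given as [roll, pitch, yaw] about the fixed x, y, z axes, in that order (R = Rz(yaw) Ry(pitch) Rx(roll)).
In Python, from workcell import sensors, grab_frame, get_calibration, hand_in gives the robot as it stands.
- The arm moves only by the shell command python3 -m handwheel 'ROWS' [FORCE]. ROWS is JSON, a list of rows, each a list of 7 numbers: the shift along the tool's x, y, z in m, then the turn, a rotation vector about the tool's x, y, z in rad, then the finger opening in m, from 0 to 0.094. In form: [[dx, dy, dz, rx, ry, rz, fingers], ...]. A call has 1 to 10 rows; each row shifts and turns the commanded pose from where the row before left it, along the tool's axes as they then stand; what a row does not reach is not made up. A row lasts 1/12 s, in which the tool goes at most 41.7 mm and 7.16 degrees, less where a joint would pass 70% of its speed; a pose out of reach is approached as far as the arm can. A call is refused whole if a number of a shift passes 0.0417 or a number of a turn 0.125, either way. A call with a gripper value outside its range is refused whole. The fingers move at their own pace and stop on an object; FORCE is the grip in N (left out, the last holds). Time passes only in rows, so rows that do not move let the fingers close. It gives the time, the measured TCP pose, the force and the opening at its end, in the units of the state.
- sensors.sense(): the state, without advancing time (a new reading comes with each control period).
- grab_frame(name): name is "scene" or "top"; returns the picture (384x512x3 uint8, red, green, blue); there is no depth.
- get_calibration(name): a dict with "mtx" (3x3 intrinsics, pixels), "camera_from_world" (4x4, takes a point from world to camera coordinates). Camera axes: x right, y up, looking along -z (the intrinsics and any distortion apply to the point x, -y, -z); pixel columns grow to the right and rows downward; lengths in m; the calibration is good to about 2 mm. A picture is of the moment at which its call begins. get_calibration takes no time and is no camera call.
- hand_in(): hands the job in, once; it reports no verdict.
The state is a dict: "time_s": time; "joint_positions": joint angles; "joint_velocities": joint speeds; "joint_torque": joint torques, N m; "ee_pos": TCP position; "orientation": TCP orientation; "force": force on the tool from outside, world axes, zero at the start; "torque": the same for the moment, N m; "grip_width": finger opening in m.
Only numpy, scipy, OpenCV 4.12 (cv2) and the standard library are available. Lean on these libraries where they do the work, as an engineer would, in place of code of your own. Each camera call takes 0.05 s, during which the arm holds its last target.

## Working session

There is one attempt and no reset: what is moved stays moved. The work goes in short steps, Python scripts to look and compute and a shell command to move; the robot and the scene stay as the last step left them, time stands still between calls to the robot, and variables do not carry over. Pictures are saved under pics/ and viewed, and the job is handed in when it is done.

```bash
mkdir -p pics; cat > h.py <<'E'
import numpy as np,cv2
from workcell import sensors, grab_frame, get_calibration, hand_in
def save(n,f): cv2.imwrite(f'pics/{n}.png',f[:,:,::-1])
def ray(cam,u,v):
    c=get_calibration(cam);K=np.array(c['mtx'],float);T=np.array(c['camera_from_world'],float)
    d=np.linalg.inv(K)@[u,v,1];d=np.array([d[0],-d[1],-d[2]])
    R=T[:3,:3];return -R.T@T[:3,3],R.T@d
def onz(cam,u,v,z):
    o,d=ray(cam,u,v);return o+d*(z-o[2])/d[2]
def proj(cam,p):
    c=get_calibration(cam);K=np.array(c['mtx'],float);T=np.array(c['camera_from_world'],float)
    q=T[:3,:3]@np.array(p)+T[:3,3];q=K@[q[0],-q[1],-q[2]];return q[:2]/q[2]
E
python3 - <<'E'
from h import *
for n in('scene','top'):
    f=grab_frame(n);save(n+'0',f);np.save(n+'0.npy',f);print(get_calibration(n))
print(sensors.sense())
E
```

```text
{'mtx': array([[352.80468207,   0.        , 253.31855853],
       [  0.        , 352.80468207, 187.08572023],
       [  0.        ,   0.        ,   1.        ]]), 'camera_from_world': array([[-0.42015977,  0.90743773,  0.00474743,  0.22103917],
       [-0.74603993, -0.34839865,  0.56748815,  0.39095508],
       [ 0.51661416,  0.23489392,  0.82336788, -1.30249023],
       [ 0.        ,  0.        ,  0.        ,  1.        ]])}
{'mtx': array([[441.92563202,   0.        , 248.9530062 ],
       [  0.        , 441.92563202, 191.87124157],
       [  0.        ,   0.        ,   1.        ]]), 'camera_from_world': array([[-0.02396546, -0.99968261, -0.00776719,  0.01392342],
       [ 0.98457373, -0.02494882,  0.17318233, -0.58512003],
       [-0.17332114, -0.00349698,  0.98485915, -1.29681586],
       [ 0.        ,  0.        ,  0.        ,  1.        ]])}
{'time_s': 0.1, 'joint_positions': array([ 6.11616310e+01,  1.18793954e+01,  8.83941702e+01, -2.88608738e-03,
        7.98424056e+01, -8.62286052e+00]), 'joint_velocities': array([-0.0633213 ,  0.03381094, -0.27657834,  0.06968211,  0.070973  ,
       -0.07776598]), 'joint_torque': array([-4.88273090e-04, -3.71868825e+01, -2.82291609e+01,  7.00269453e-02,
        3.11198900e-02, -2.62142487e-05]), 'ee_pos': array([0.19836752, 0.53893432, 0.20442687]), 'orientation': array([-1.79884914e+02, -1.45798105e-02,  1.59784989e+02]), 'force': array([-0.54699803,  0.56869077,  0.06742199]), 'torque': array([-0.01591884,  0.00164024,  0.01259265]), 'grip_width': 0.0938676143767248}
```

```bash
python3 -m handwheel --help 2>&1 | head -20; ls
```

```text
invalid input: not JSON, or not a number
h.py
pics
scene0.npy
top0.npy
```

View pics/scene0.png

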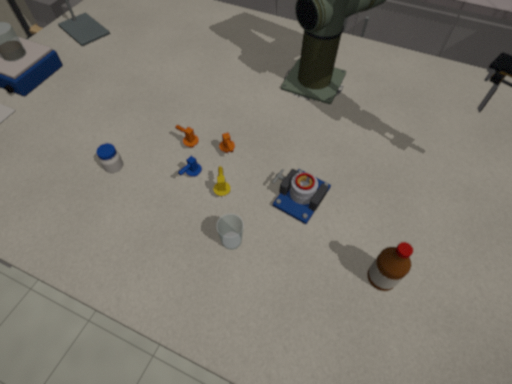

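View pics/top0.png

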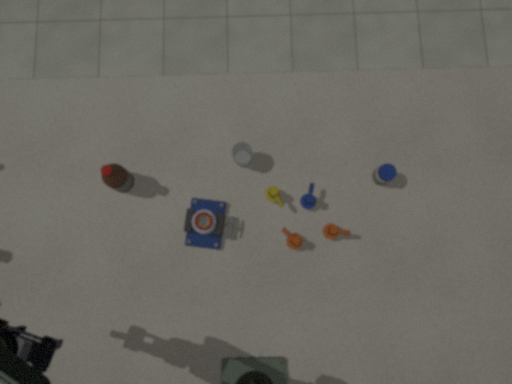

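The elbow shapes are as follows:
- orange: scene (190,138) and (228,144)
- yellow: scene (222,184)
- blue: scene (191,168), top (309,201)

Only the blue one fits the description. I'll confirm it in an enlarged crop and look at the port too.

```bash
python3 - <<'E'
from h import *
t=np.load('top0.npy');s=np.load('scene0.npy')
a=cv2.resize(t[165:235,260:340],None,fx=5,fy=5,interpolation=cv2.INTER_CUBIC)
b=cv2.resize(t[190:255,175:250],None,fx=5,fy=5,interpolation=cv2.INTER_CUBIC)
c=np.zeros((350,780,3),np.uint8);c[:a.shape[0],:400]=a;c[:b.shape[0],402:402+b.shape[1]]=b;save('crop0',c)
a=cv2.resize(s[145:185,165:210],None,fx=8,fy=8,interpolation=cv2.INTER_CUBIC)
b=cv2.resize(s[165:225,265:335],None,fx=6,fy=6,interpolation=cv2.INTER_CUBIC)
c=np.zeros((370,790,3),np.uint8);c[:a.shape[0],:a.shape[1]]=a;c[:b.shape[0],366:366+b.shape[1]]=b;save('crop1',c)
for n,f in(('top',t),('scene',s)):
    h=cv2.cvtColor(f,cv2.COLOR_RGB2HSV)
    for col,lo,hi in(('blue',(105,120,40),(130,255,255)),('red',(0,150,80),(10,255,255)),('red2',(170,150,80),(180,255,255))):
        m=cv2.inRange(h,lo,hi);k,_,st,ce=cv2.connectedComponentsWithStats(m)
        for i in range(1,k):
            if st[i,4]>15:print(n,col,st[i],ce[i].round(1))
E
```

```text
top blue [380 165  16  15 186] [387.  171.8]
top blue [302 185  13  23 130] [307.8 199.7]
top blue [192 200  32  13 212] [207.7 205.7]
top blue [187 233  33  14 284] [202.7 239.5]
top red [102 166  10  10  76] [106.3 170.2]
scene blue [   0   51   61   44 1055] [32.8 74.4]
scene blue [ 97 144  19  15 220] [105.8 151.2]
scene blue [179 157  22  19 239] [191.  167.5]
scene blue [318 180   6   7  19] [320.1 182.6]
scene blue [273 191  40  32 522] [293.2 207.2]
scene red [296 174  18  15  87] [304.6 181.4]
scene red [397 243  16  16 166] [404.8 249.7]
```

View pics/crop0.png

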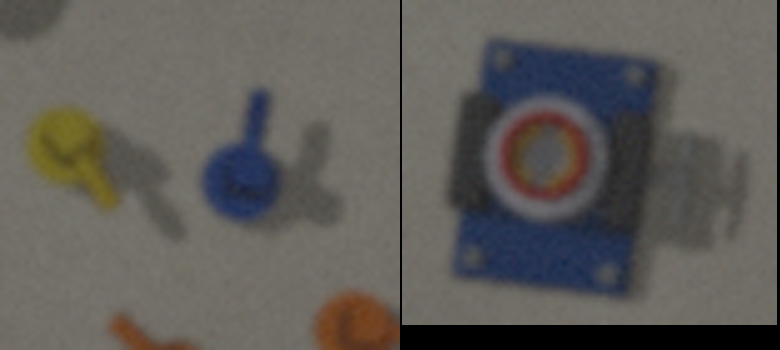

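View pics/crop1.png

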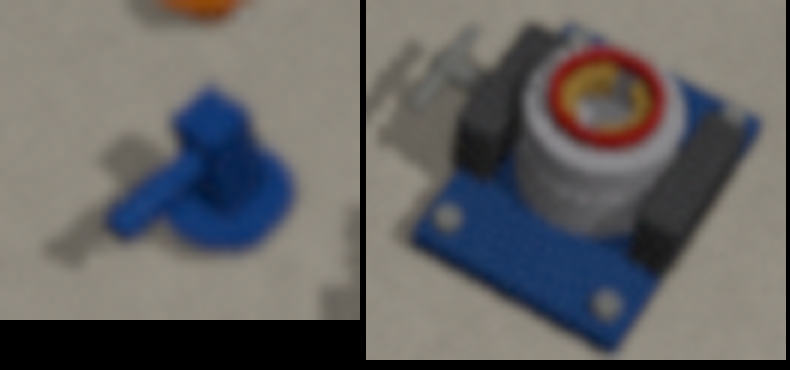

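```bash
python3 - <<'E'
from h import *
t=np.load('top0.npy');s=np.load('scene0.npy')
print('elbow collar top',onz('top',308.2,201.4,.025),'scene',onz('scene',165+232/8,145+195/8,.025))
def ell(n,f,lo,hi,x0,y0,x1,y1):
    h=cv2.cvtColor(f,cv2.COLOR_RGB2HSV);m=cv2.inRange(h,lo,hi);z=np.zeros_like(m);z[y0:y1,x0:x1]=m[y0:y1,x0:x1]
    return z
tip=onz('top',311.9,184.5,.056);print('tip',tip)
for (n,f,r) in(('top',t,(185,205,225,240)),('scene',s,(285,165,325,200))):
    z=ell(n,f,(0,110,60),(9,255,255),*r)|ell(n,f,(172,110,60),(180,255,255),*r)
    cs,_=cv2.findContours(cv2.resize(z,None,fx=4,fy=4,interpolation=cv2.INTER_LINEAR)//128*255,cv2.RETR_EXTERNAL,cv2.CHAIN_APPROX_NONE)
    c=max(cs,key=cv2.contourArea);e=cv2.fitEllipse(c);u=(np.array(e[0])+.5)/4-.5
    print(n,'gasket',e[0],e[1],u,onz(n,*u,.082))
    print(np.ptp([onz(n,*((p[0]+.5)/4-.5),.082) for p in c],axis=0))
P=[onz('top',*p,.006) for p in((192,198),(226.2,202.4),(220.6,249),(185.6,245))]
print(np.round(P,4));P=np.array(P)
for i in range(4):
    d=P[(i+1)%4]-P[i];print(np.hypot(*d[:2]),np.degrees(np.arctan2(d[1],d[0])))
print('plate centre',P.mean(0))
E
```

```text
elbow collar top [ 0.55529837 -0.18301157  0.025     ] scene [ 0.55648166 -0.17805605  0.025     ]
tip [ 0.60234845 -0.19264285  0.056     ]
top gasket (814.2092895507812, 884.370361328125) (60.87957763671875, 61.85480499267578) [203.17732239 220.71759033] [0.49695653 0.1363533  0.082     ]
[0.04707622 0.04946206 0.        ]
scene gasket (1220.0089111328125, 724.9568481445312) (65.76907348632812, 76.83770751953125) [304.62722778 180.86421204] [0.49938036 0.13856766 0.082     ]
[5.60047561e-02 5.24552983e-02 2.22044605e-16]
[[0.5782 0.1794 0.006 ]
 [0.5615 0.0719 0.006 ]
 [0.4165 0.0914 0.006 ]
 [0.4314 0.1995 0.006 ]]
0.1087993623965248 -98.83950497785386
0.14622413482424743 172.34958648229124
0.1091066836477705 82.14504558679688
0.14809281431121307 -7.778109197685962
plate centre [0.496903   0.13556176 0.006     ]
```

```bash
python3 - <<'E'
from h import *
for n,r in(('top',(290,175,330,220)),('scene',(172,148,210,185))):
    f=np.load(n+'0.npy').astype(float);x0,y0,x1,y1=r
    b=(f[...,2]-f[...,0])[y0:y1,x0:x1];b=cv2.resize(b,None,fx=8,fy=8,interpolation=cv2.INTER_LINEAR)
    m=(b>b.max()*.4).astype(np.uint8)
    cs,_=cv2.findContours(m,cv2.RETR_EXTERNAL,cv2.CHAIN_APPROX_NONE);c=max(cs,key=cv2.contourArea)[:,0]
    px=(c+.5)/8-.5+[x0,y0]
    W=np.array([onz(n,*p,.0245)[:2] for p in px])
    # robust circle radius 25 fit
    from scipy.optimize import least_squares
    g=np.array([.555,-.181])
    res=least_squares(lambda q:np.hypot(*(W-q[:2]).T)-q[2],[*g,.025],loss='soft_l1',f_scale=.0007);print(n,'collar',res.x)
    q=W-res.x[:2];print(np.mean(np.abs(np.hypot(*q.T)-res.x[2])<.0015))
    W2=np.array([onz(n,*p,.056)[:2] for p in px]);d=np.hypot(*(W2-res.x[:2]).T)
    far=W2[d>d.max()-.004];t=far.mean(0)-res.x[:2];print('tip',d.max(),np.degrees(np.arctan2(t[1],t[0])))
E
```

```text
top collar [ 0.56142702 -0.18321356  0.0260163 ]
0.24532224532224534
tip 0.0460285201771153 -11.002153330183454
scene collar [ 0.55366247 -0.18961173  0.02988149]
0.23157894736842105
tip 0.0560491186150671 46.00252726671081
```

```bash
python3 - <<'E'
from h import *
f=np.load('top0.npy').astype(float)
b=f[...,2]-f[...,0];bg=np.median(b[175:225,295:325]);b=b-bg
np.set_printoptions(linewidth=200)
print(b[182:212,298:320].astype(int))
L=[]
for r in range(184,192):
    w=np.clip(b[r,300:322]-15,0,None)
    if w.sum()>40:
        u=(w*np.arange(300,322)).sum()/w.sum();p=onz('top',u,r,.056);L.append(p[:2]);print(r,u,p[:2])
L=np.array(L);d=np.polyfit(L[:,0],L[:,1],1);print('barb angle',np.degrees(np.arctan(d[0])),'y at x=.556',np.polyval(d,.556))
print(ray('top',0,0)[0],ray('scene',0,0)[0])
E
```

```text
[[ 2  0 -3  0  1 -1 -1  1 -1  0  2  3 10 14 15 11  7  2 -2 -2 -1 -1]
 [ 1  0  0  0  0 -1 -1  0 -1 -1  1  7 21 32 32 20  8  2 -2 -1  0 -1]
 [ 1  0 -1 -2 -2 -1 -3  0  0  0 -1 10 29 48 43 26  9  1  1 -1 -2  0]
 [ 1 -1 -1  1  1  1  1  0  0  0  2 14 36 52 46 25 11  0  1  1 -1 -1]
 [-1  0  2 -2 -3  1 -2  0  0 -1  5 17 37 58 45 24  8  2 -3  2 -2 -1]
 [ 0  0  1  0 -1  0  0 -1  1  1  6 22 42 49 40 25  6  1  1 -1 -1 -3]
 [-2  0  2  0 -2  1  0  0  1  2  6 25 47 51 39 19  6 -1 -3 -1  3 -1]
 [-1  0  1 -2 -2 -1 -2  0  1  4 12 27 46 50 35 14  3  0  1  1 -1 -3]
 [ 1  0  0 -2 -1 -1 -2  0  2  3 16 35 45 48 31 13  1  1  0  0  1 -1]
 [-1  0 -1 -2  0  1  0 -1  1  4 17 40 53 49 28  8  1  0  2  0  0  1]
 [ 0 -1  2 -1 -1  0  2  3  3  9 22 45 57 42 26  8  1 -1  2  1  0 -2]
 [ 0  0  0  1  0  3 11 16 21 25 35 51 58 45 22  5  0  0  0  1  0 -1]
 [ 0  1 -1  2  5 15 25 36 42 44 49 58 59 43 23 11  5 -1 -1  0 -1 -1]
 [-2 -1  1  6 17 32 42 51 52 60 57 64 61 49 35 19 10  2  2 -1  0  2]
 [-1 -1  4 17 33 47 59 57 57 60 64 68 63 59 51 35 19  6  3  2  1 -1]
 [-1 -1  9 25 45 58 58 52 53 58 61 61 65 60 58 47 28 13  6  1  0 
[... 780 characters left out ...]
 3  6 10 14 18 18 19 17 13 10  2  2  1  1  0  1  0]
 [ 1 -2 -1 -2 -1  1  2  0  0  5  5  4  6  1  3  2  2  1  1  3  1  0]
 [ 0  1 -1  0 -1  1  0  0 -1  0  0  0  1  2  1  1  3  2  3  0  1 -2]]
184 311.4186046511628 [ 0.60393474 -0.19125442]
185 311.3030303030303 [ 0.60084629 -0.19075305]
186 311.20754716981133 [ 0.59775875 -0.19031311]
187 311.0388349514563 [ 0.5946793  -0.18965112]
188 310.811320754717 [ 0.59160683 -0.18881113]
189 310.64285714285717 [ 0.58853222 -0.18815101]
190 310.43 [ 0.58546346 -0.18735673]
191 310.2767857142857 [ 0.58239253 -0.18674395]
barb angle -12.19888190632339 y at x=.556 -0.18109757661263431
[ 0.35166188 -0.00521399  1.37862156] [1.05742475 0.24157598 0.84951687]
```

Confirmed: the blue elbow is the only candidate. It sits at about (0.556, -0.181) with its barb at -12.2°. The port is at about (0.497, 0.137), with its x axis at -7.8°. I'll move over the elbow now.

```bash
python3 -m handwheel '[[-0.0265,-0.025,0,0,0,-0.014,0.06],[-0.0265,-0.025,0,0,0,0,0.06],[-0.0265,-0.025,0,0,0,0,0.06],[-0.0265,-0.025,0,0,0,0,0.06],[-0.0265,-0.025,0,0,0,0,0.06],[-0.0265,-0.025,0,0,0,0,0.06],[-0.0265,-0.025,0,0,0,0,0.06],[-0.0265,-0.025,0,0,0,0,0.06],[-0.0265,-0.025,0,0,0,0,0.06],[-0.0265,-0.025,0,0,0,0,0.06]]' 20
cat >> h.py <<'E'
def go(x,y,z,yaw):
    "remaining shift in tool axes, and turn"
    from scipy.spatial.transform import Rotation as R
    s=sensors.sense();r=R.from_euler('xyz',s['orientation'],degrees=True)
    d=r.inv().apply(np.array([x,y,z])-s['ee_pos'])
    t=(r.inv()*R.from_euler('xyz',[180,0,yaw],degrees=True)).as_rotvec()
    print('t',s['time_s'],'pos',s['ee_pos'].round(4),'ori',s['orientation'].round(2),'F',s['force'].round(2),'T',s['torque'].round(3),'g',round(s['grip_width'],4))
    print('shift',d.round(4),'turn',t.round(4))
E
python3 -c "
from h import *
go(.556,-.1813,.2,167.8)"
```

```text
time_s: 0.93
ee_pos: [0.3651, 0.2138, 0.2052]
orientation: [-180.0, -0.0, 160.6]
force: [1.2, 0.3, 0.2]
grip_width: 0.0599
t 0.9333 pos [0.3651 0.2138 0.2052] ori [-1.7999e+02 -1.0000e-02  1.6060e+02] F [1.2  0.29 0.25] T [-0.012 -0.067 -0.002] g 0.0599
shift [-0.3112 -0.3093  0.0051] turn [-1.000e-04 -3.000e-04 -1.256e-01]
```

```bash
python3 -m handwheel '[[-0.028,-0.028,0,0,0,0,0.06],[-0.028,-0.028,0,0,0,0,0.06],[-0.028,-0.028,0,0,0,0,0.06],[-0.028,-0.028,0,0,0,0,0.06],[-0.028,-0.028,0,0,0,0,0.06],[-0.028,-0.028,0,0,0,0,0.06],[-0.028,-0.028,0,0,0,0,0.06],[-0.028,-0.028,0,0,0,0,0.06],[-0.028,-0.028,0,0,0,0,0.06],[-0.028,-0.028,0,0,0,0,0.06]]'
python3 -m handwheel '[[-0.028,-0.028,0,0,0,0,0.06],[0,0,0,0,0,-0.062,0.06],[0,0,0,0,0,-0.062,0.06],[0,0,0,0,0,0,0.06],[0,0,0,0,0,0,0.06]]'
python3 -c "
from h import *
go(.556,-.1813,.1,167.8)"
```

```text
time_s: 1.77
ee_pos: [0.5362, -0.1435, 0.2049]
orientation: [180.0, -0.1, 160.6]
force: [-0.4, 0.2, 0.5]
grip_width: 0.0602
time_s: 2.18
ee_pos: [0.5528, -0.1773, 0.2047]
orientation: [180.0, -0.1, 167.6]
force: [0.5, 0.8, 0.7]
grip_width: 0.0603
t 2.1833 pos [ 0.5528 -0.1773  0.2047] ori [ 1.7998e+02 -8.0000e-02  1.6759e+02] F [0.48 0.77 0.66] T [-0.011  0.013 -0.037] g 0.0603
shift [-0.0041 -0.0033  0.1047] turn [ 0.0004 -0.0013 -0.0037]
```

```bash
python3 -m handwheel '[[-0.004,-0.003,0.03,0,0,-0.004,0.06],[0,0,0.03,0,0,0,0.06],[0,0,0.03,0,0,0,0.06],[0,0,0,0,0,0,0.06],[0,0,0,0,0,0,0.06]]'
python3 - <<'E'
from h import *
go(.556,-.1813,.033,167.8)
a=grab_frame('scene');a=cv2.resize(a[110:200,150:240],None,fx=6,fy=6,interpolation=cv2.INTER_CUBIC);save('pre',a)
E
```

```text
time_s: 2.6
ee_pos: [0.5547, -0.1798, 0.1138]
orientation: [179.9, -0.3, 167.9]
force: [0.4, 0.3, 0.6]
grip_width: 0.0596
t 2.6 pos [ 0.5547 -0.1798  0.1138] ori [179.93  -0.27 167.92] F [0.36 0.26 0.57] T [ 0.068 -0.001 -0.034] g 0.0596
shift [-0.0019 -0.0013  0.0808] turn [ 0.0012 -0.0048  0.0021]
```

View pics/pre.png

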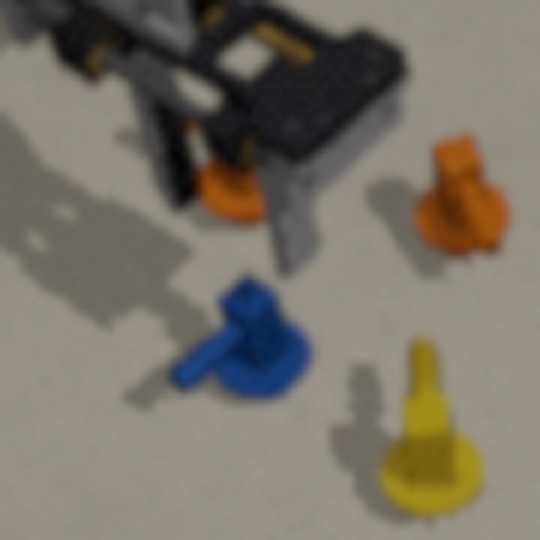

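```bash
python3 -m handwheel '[[-0.002,-0.0013,0.025,0,-0.003,0.002,0.06],[0,0,0.025,0,0,0,0.06],[0,0,0.02,0,0,0,0.06],[0,0,0.008,0,0,0,0.06],[0,0,0,0,0,0,0.06],[0,0,0,0,0,0,0.06]]'
python3 - <<'E'
from h import *
go(.556,-.1813,.033,167.8)
E
```

```text
time_s: 3.15
ee_pos: [0.5598, -0.1834, 0.0394]
orientation: [-180.0, 0.3, 167.8]
force: [-0.2, 1.4, 0.3]
grip_width: 0.0599
t 3.15 pos [ 0.5598 -0.1834  0.0394] ori [-179.96    0.34  167.81] F [-0.17  1.41  0.29] T [ 0.003  0.006 -0.041] g 0.0599
shift [0.0042 0.0013 0.0063] turn [-0.0007  0.0059  0.0002]
```

```bash
for i in 1 2 3; do python3 -m handwheel '[[0,0,0,0,0,0,0.06]]' >/dev/null; python3 -c "
from h import *
go(.556,-.1813,.033,167.8)"; done
```

```text
t 3.2333 pos [ 0.5603 -0.1838  0.04  ] ori [-179.93    0.42  167.81] F [-0.35 -0.78 -0.16] T [ 0.014  0.003 -0.004] g 0.0599
shift [0.0048 0.0015 0.007 ] turn [-0.0011  0.0074  0.0002]
t 3.3167 pos [ 0.5601 -0.1837  0.0398] ori [-179.94    0.41  167.81] F [ 0.28 -0.16  0.08] T [ 0.023 -0.005  0.03 ] g 0.0602
shift [0.0045 0.0015 0.0067] turn [-0.0011  0.0071  0.0002]
t 3.4 pos [ 0.5595 -0.1834  0.0392] ori [-179.96    0.34  167.81] F [ 0.72 -0.74  0.53] T [0.041 0.013 0.047] g 0.0597
shift [0.004  0.0014 0.0062] turn [-0.0008  0.006   0.0001]
```

```bash
python3 -m handwheel '[[0.003,0.001,0.004,0,0.005,0,0.06],[0,0,0,0,0,0,0.06],[0,0,0,0,0,0,0.06],[0,0,0,0,0,0,0.06],[0,0,0,0,0,0,0.06],[0,0,0,0,0,0,0.06]]' >/dev/null; for i in 1 2 3; do python3 -m handwheel '[[0,0,0,0,0,0,0.06],[0,0,0,0,0,0,0.06]]' >/dev/null; python3 -c "
from h import *
go(.556,-.1813,.033,167.8)"; done
```

```text
t 4.0667 pos [ 0.5556 -0.1813  0.0334] ori [-1.8000e+02 -1.2000e-01  1.6781e+02] F [ 0.47 -0.13  0.51] T [ 0.024 -0.017  0.017] g 0.0601
shift [-0.0004  0.0001  0.0004] turn [-0.     -0.002   0.0001]
t 4.2333 pos [ 0.5556 -0.1813  0.0334] ori [-1.8000e+02 -1.1000e-01  1.6781e+02] F [0.33 0.87 0.08] T [-0.024  0.009  0.012] g 0.0602
shift [-0.0004  0.0001  0.0004] turn [-0.     -0.002   0.0001]
t 4.4 pos [ 0.5556 -0.1813  0.0334] ori [-1.8000e+02 -1.2000e-01  1.6781e+02] F [-0.29 -0.39 -0.56] T [ 0.016  0.007 -0.   ] g 0.0598
shift [-0.0004  0.      0.0004] turn [-0.     -0.002   0.0001]
```

```bash
python3 -m handwheel '[[0,0,0,0,0,0,0.03],[0,0,0,0,0,0,0.024],[0,0,0,0,0,0,0.02],[0,0,0,0,0,0,0.015],[0,0,0,0,0,0,0.01],[0,0,0,0,0,0,0.01],[0,0,0,0,0,0,0.01],[0,0,0,0,0,0,0.01]]' 25
python3 -c "
from h import *
go(.556,-.1813,.033,167.8)"
```

```text
time_s: 5.07
ee_pos: [0.5556, -0.1813, 0.0335]
orientation: [180.0, -0.1, 167.8]
force: [-0.7, -0.7, 0.8]
grip_width: 0.0219
t 5.0667 pos [ 0.5556 -0.1813  0.0335] ori [ 1.8000e+02 -1.1000e-01  1.6781e+02] F [-0.72 -0.68  0.79] T [ 0.025 -0.011  0.006] g 0.0219
shift [-0.0004  0.      0.0005] turn [ 0.     -0.002   0.0001]
```

```bash
python3 -m handwheel '[[0,0,-0.01,0,0,0,0.01],[0,0,-0.03,0,0,0,0.01],[0,0,-0.035,0,0,0,0.01],[0,0,-0.035,0,0,0,0.01],[0,0,-0.025,0,0,0,0.01],[0,0,-0.01,0,0,0,0.01],[0,0,0,0,0,0,0.01],[0,0,0,0,0,0,0.01],[0,0,0,0,0,0,0.01],[0,0,0,0,0,0,0.01]]'
python3 - <<'E'
from h import *
go(.497,.137,.17,172)
a=grab_frame('scene');save('lift',cv2.resize(a[80:220,140:340],None,fx=4,fy=4,interpolation=cv2.INTER_CUBIC)[:600])
E
```

```text
time_s: 5.9
ee_pos: [0.5542, -0.1805, 0.1756]
orientation: [179.9, -0.4, 167.8]
force: [0.8, 0.3, -1.5]
grip_width: 0.0218
t 5.9 pos [ 0.5542 -0.1805  0.1756] ori [179.93  -0.41 167.81] F [ 0.78  0.27 -1.52] T [-0.011 -0.05   0.003] g 0.0218
shift [0.1229 0.2982 0.0068] turn [ 0.0016 -0.0071 -0.0732]
```

View pics/lift.png

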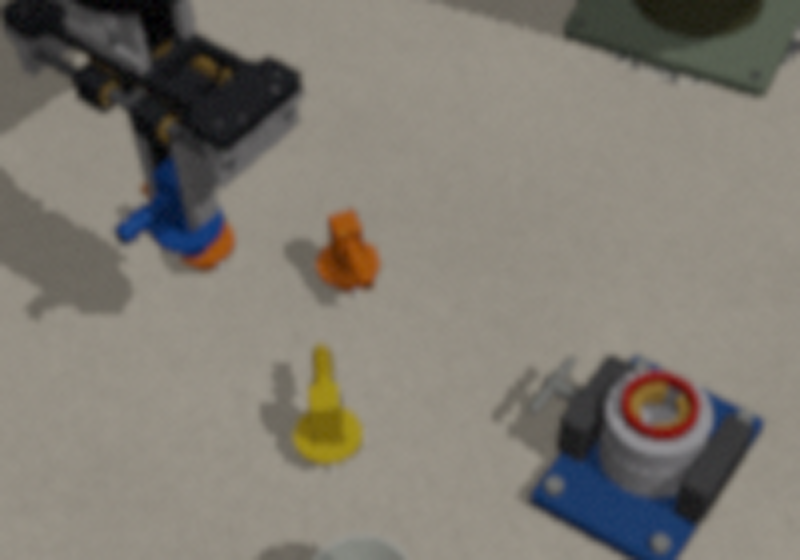

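The elbow is held upright at scene crop (175,215). There are dark patches inside the brass at crop (680,390). I'll enlarge the mouth and check for the slots.

```bash
python3 - <<'E'
from h import *
fs=[np.load('scene0.npy').astype(float)]+[grab_frame('scene').astype(float) for _ in range(3)]
ft=[np.load('top0.npy').astype(float)]+[grab_frame('top').astype(float) for _ in range(3)]
s=np.mean(fs,0);t=np.mean(ft,0)
np.save('s_avg.npy',s);np.save('t_avg.npy',t)
a=cv2.resize(s[168:195,288:322],None,fx=11,fy=11,interpolation=cv2.INTER_CUBIC)
b=cv2.resize(t[207:234,187:220],None,fx=11,fy=11,interpolation=cv2.INTER_CUBIC)
c=np.hstack([a,b]);save('mouth',np.clip(c*1.5,0,255).astype(np.uint8));print(c.shape)
# predicted centre and slot nominal pixel, z=.075
for ang in(-30,-8,15,150,172,195):
    p=[.497+.016*np.cos(np.radians(ang)),.137+.016*np.sin(np.radians(ang)),.075]
    u=proj('scene',p)+[-1.0,.5];v=proj('top',p);print(ang,((u-[288,168])*11+5).round(),((v-[187,207])*11+5+[374,0]).round())
E
```

```text
(297, 737, 3)
-30 [120. 190.] [587. 107.]
-8 [140. 204.] [565. 100.]
15 [165. 212.] [542. 102.]
150 [221. 129.] [528. 211.]
172 [201. 115.] [549. 218.]
195 [177. 107.] [573. 215.]
```

View pics/mouth.png

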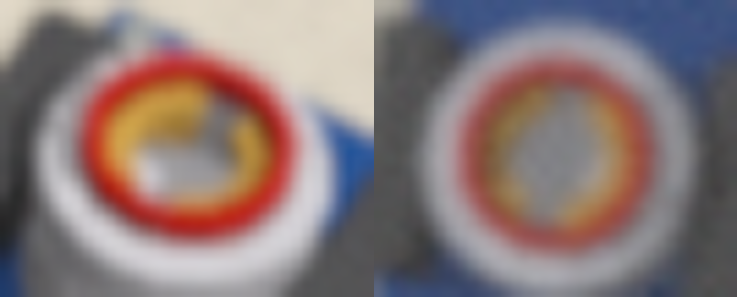

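```bash
python3 - <<'E'
from h import *
s=np.load('s_avg.npy');t=np.load('t_avg.npy')
P=lambda n,u,v,z=.075:onz(n,u,v,z)
f=lambda q,o:((q[0]-5)/11+o[0],(q[1]-5)/11+o[1])
for n,a,b,o in(('scene',(218,103),(146,178),(288,168)),('top',(580-374,88),(542-374,213),(187,207))):
    A=P(n,*f(a,o));B=P(n,*f(b,o));d=B-A;print(n,A,B,np.hypot(*d[:2]),np.degrees(np.arctan2(d[1],d[0])),(A+B)/2)
for n,im,c in(('top',t,(.497,.1364)),('scene',s,(.4994,.1386))):
  for r in(.0155,.017):
    v=[]
    for k in range(-180,180,10):
        u=proj(n,[c[0]+r*np.cos(np.radians(k)),c[1]+r*np.sin(np.radians(k)),.075])
        p=cv2.remap(im.astype(np.float32),np.float32([[u[0]]]),np.float32([[u[1]]]),cv2.INTER_LINEAR)[0,0];v.append(int((p[0]+p[1])/2-p[2]))
    print(n,r,dict(zip(range(-180,180,10),v)))
E
```

```text
scene [0.47865715 0.13981238 0.075     ] [0.50753488 0.13161564 0.075     ] 0.030018491701351215 -15.846203481019026 [0.49309602 0.13571401 0.075     ]
top [0.51599504 0.13077863 0.075     ] [0.48242502 0.14123231 0.075     ] 0.03515999982698755 162.70344595944823 [0.49921003 0.13600547 0.075     ]
top 0.0155 {-180: 20, -170: 32, -160: 38, -150: 39, -140: 39, -130: 38, -120: 38, -110: 36, -100: 36, -90: 36, -80: 36, -70: 38, -60: 39, -50: 35, -40: 29, -30: 19, -20: 10, -10: 5, 0: 9, 10: 18, 20: 26, 30: 29, 40: 31, 50: 30, 60: 29, 70: 27, 80: 23, 90: 22, 100: 23, 110: 27, 120: 29, 130: 28, 140: 23, 150: 12, 160: 7, 170: 10}
top 0.017 {-180: 24, -170: 34, -160: 41, -150: 42, -140: 41, -130: 41, -120: 41, -110: 41, -100: 41, -90: 40, -80: 40, -70: 43, -60: 42, -50: 41, -40: 34, -30: 24, -20: 12, -10: 7, 0: 11, 10: 21, 20: 30, 30: 34, 40: 34, 50: 34, 60: 33, 70: 32, 80: 28, 90: 26, 100: 27, 110: 32, 120: 33, 130: 33, 140: 26, 150: 15, 160: 10, 170: 13}
scene 0.0155 {-180: 21, -170: 45, -160: 59, -150: 63, -140: 65, -130: 66, -120: 67, -110: 69, -100: 68, -90: 67, -80: 64, -70: 61, -60: 58, -50: 55, -40: 45, -30: 34, -20: 31, -10: 33, 0: 40, 10: 50, 20: 57, 30: 59, 40: 60, 50: 58, 60: 57, 70: 57, 80: 57, 90: 56, 100: 58, 110: 57, 120: 58, 130: 54, 140: 47, 150: 31, 160: 8, 170: 5}
scene 0.017 {-180: 21, -170: 48, -160: 62, -150: 66, -140: 67, -130: 69, -120: 70, -110: 71, -100: 72, -90: 70, -80: 70, -70: 69, -60: 66, -50: 60, -40: 52, -30: 42, -20: 38, -10: 38, 0: 44, 10: 48, 20: 53, 30: 55, 40: 56, 50: 60, 60: 59, 70: 60, 80: 60, 90: 60, 100: 59, 110: 59, 120: 60, 130: 61, 140: 57, 150: 38, 160: 14, 170: 6}
```

The slots are visible in both views. The scene crop shows a dark gap at (218,103) and a white gap at (146,178). The top crop shows them at (580,88) and (542,213). Both give about -15.5°, so the tool yaw should be 164.5. I'll move over the port.

```bash
python3 -m handwheel '[[0.006,0.015,0,0,-0.004,0.029,0.01],[0.012,0.03,0,0,0,0.029,0.01],[0.014,0.034,0,0,0,0,0.01],[0.014,0.034,0,0,0,0,0.01],[0.014,0.034,0,0,0,0,0.01],[0.014,0.034,0,0,0,0,0.01],[0.014,0.034,0,0,0,0,0.01],[0.014,0.034,0,0,0,0,0.01],[0.012,0.03,0,0,0,0,0.01],[0.005,0.015,0,0,0,0,0.01]]'
python3 -m handwheel '[[0,0,0,0,0,0,0.01],[0,0,0,0,0,0,0.01],[0,0,0,0,0,0,0.01],[0,0,0,0,0,0,0.01],[0,0,0,0,0,0,0.01],[0,0,0,0,0,0,0.01]]' >/dev/null
python3 - <<'E'
from h import *
go(.498,.137,.14,164.5)
E
```

```text
time_s: 7.08
ee_pos: [0.517, 0.1372, 0.1784]
orientation: [179.9, 0.1, 164.7]
force: [-0.1, -0.3, -1.6]
grip_width: 0.0222
t 7.5833 pos [0.5182 0.1325 0.1782] ori [-1.7999e+02  1.1000e-01  1.6438e+02] F [ 0.14  0.55 -0.16] T [ 0.002 -0.044  0.034] g 0.0221
shift [ 0.0208 -0.0011  0.0382] turn [-0.0001  0.002  -0.0021]
```

```bash
python3 -m handwheel '[[0.011,-0.001,0.01,0,0.002,-0.002,0.01],[0.0098,0,0.014,0,0,0,0.01],[0,0,0.01,0,0,0,0.01],[0,0,0.004,0,0,0,0.01],[0,0,0,0,0,0,0.01],[0,0,0,0,0,0,0.01],[0,0,0,0,0,0,0.01],[0,0,0,0,0,0,0.01],[0,0,0,0,0,0,0.01],[0,0,0,0,0,0,0.01]]' >/dev/null
python3 - <<'E'
from h import *
go(.498,.137,.14,164.5)
a=grab_frame('scene');b=grab_frame('top');np.save('s1.npy',a);np.save('t1.npy',b)
A=cv2.resize(a[140:230,255:335],None,fx=5,fy=5,interpolation=cv2.INTER_CUBIC);B=cv2.resize(b[175:265,170:250],None,fx=5,fy=5,interpolation=cv2.INTER_CUBIC)
save('hover',np.clip(np.hstack([A,B])*1.4,0,255).astype(np.uint8)[:,:800])
E
```

```text
t 8.4167 pos [0.4982 0.1382 0.1407] ori [1.7998e+02 5.0000e-02 1.6460e+02] F [-0.55 -0.88 -1.87] T [-0.002  0.007 -0.005] g 0.0218
shift [-0.0001 -0.0012  0.0007] turn [0.0004 0.0009 0.0017]
```

View pics/hover.png

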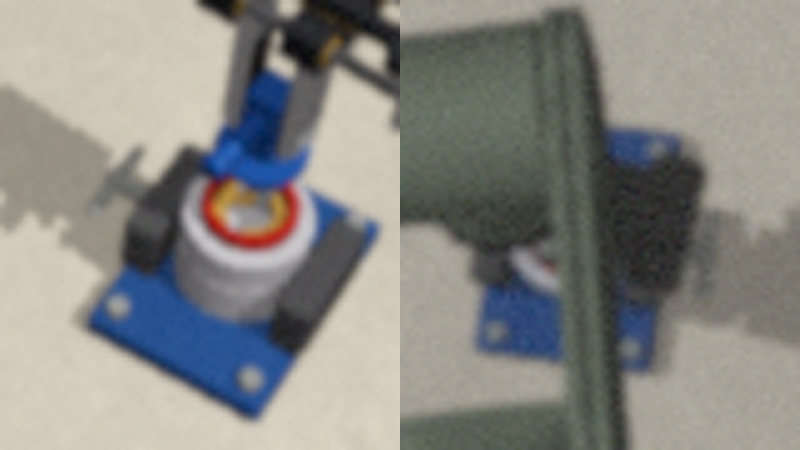

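```bash
python3 - <<'E'
from h import *
from scipy.optimize import least_squares
a=np.load('s1.npy').astype(float);b=a[...,2]-a[...,0]
x0,y0,x1,y1=290,150,322,182
sub=b[y0:y1,x0:x1]
np.set_printoptions(linewidth=220);print(sub[10:32].astype(int))
E
```

```text
[[ -17  -17  -17  -17  -17  -16  -16  -17  -16  -12   -6   -1    1   13   38   56   57   61   67   71   67   57   24    3   -1   -1    0   -1   -2   -9  -14  -17]
 [ -17  -17  -16  -17  -17  -16  -16  -16  -16  -13   -5    0    3   17   36   53   53   56   60   70   64   47   17    0   -1   -1    0   -1   -2   -9  -16  -16]
 [ -18  -17  -17  -17  -17  -17  -17  -17  -16  -11   -4   -1    6   25   42   54   56   55   56   57   56   37    9   -2    0   -1   -1   -1   -3  -11  -16  -16]
 [ -17  -17  -18  -17  -17  -16  -17  -16  -15   -9    0    1    8   30   58   67   61   58   57   53   44   24    3   -2   -2   -1   -1   -1   -8  -13  -17  -16]
 [ -18  -17  -17  -18  -17  -17  -17  -16  -12    0   12   10   16   42   65   67   71   62   58   50   39   16    2   -1   -2    0   -1   -3   -7  -14  -16  -17]
 [ -16  -16  -17  -17  -17  -18  -16  -13   -5   19   35   30   38   62   67   66   66   65   50   46   37   16    0   -1    0    0    0   -2   -8  -14  -16  -16]
 [ -16  -16  -17  -16  -16  -16  -17  -11    7   38   63   57   62   70   70   66   65   63   53   46   32   11    0   -1 
[... 1786 characters left out ...]
6  -42  -17    1    5   -2   -8  -13  -17  -16]
 [   0    0    0    0   -4  -21  -57  -75  -69  -73  -80  -75  -53  -32  -31  -24   -2   15   12  -10  -31  -45  -70  -69  -34   -3   13   21   10   -1   -8  -14]
 [   0    1    1    1   -5  -28  -68  -78  -74  -77  -82  -75  -65  -53  -56  -44  -18   -1   -8  -36  -59  -63  -80  -84  -50  -12    8   32   44   27   12   -2]
 [   1    0    1    0   -7  -39  -83  -89  -85  -79  -70  -55  -47  -46  -46  -33  -12   -3  -18  -54  -75  -71  -77  -87  -60  -21    4   28   57   60   47   27]
 [   1    3    0    1   -8  -44  -95 -102  -91  -74  -49  -24  -17  -18  -16  -11   -2   -1  -13  -48  -77  -75  -77  -90  -63  -23    1   18   50   74   72   62]]
```

```bash
python3 - <<'E'
from h import *
from scipy.optimize import least_squares
a=np.load('s1.npy').astype(float);b=a[...,2]-a[...,0]
E=[]
for c in (303,304,305,310,311,312,313,314):
    for r in range(172,182):
        if b[r,c]>=30>b[r+1,c]: E.append((c,r+(b[r,c]-30)/(b[r,c]-b[r+1,c])));break
for r in (170,171,172,173,174):
    for c in range(312,320):
        if b[r,c]>=30>b[r,c+1]: E.append((c+(b[r,c]-30)/(b[r,c]-b[r,c+1]),r));break
print(np.round(E,1))
for z in(.1280,.1300):
    W=np.array([onz('scene',*p,z)[:2] for p in E])
    r=least_squares(lambda q:np.hypot(*(W-q).T)-.025,[.498,.137],loss='soft_l1',f_scale=.001);print(z,r.x,(r.fun*1e3).round(1))
# gasket same camera, outer edge, from avg with redness
s=np.load('s_avg.npy');rd=s[...,0]-s[...,1]
x0,y0=285,165;R=cv2.resize(rd[y0:200,x0:325],None,fx=6,fy=6,interpolation=cv2.INTER_LINEAR)
m=(R>R.max()*.45).astype(np.uint8);cs,_=cv2.findContours(m,cv2.RETR_EXTERNAL,cv2.CHAIN_APPROX_NONE);c=max(cs,key=cv2.contourArea)[:,0]
px=(c+.5)/6-.5+[x0,y0]
W=np.array([onz('scene',*p,.082)[:2] for p in px]);r=least_squares(lambda q:np.hypot(*(W-q[:2]).T)-q[2],[.498,.137,.027],loss='soft_l1',f_scale=.001);print('gasket',r.x,np.abs(r.fun).mean())
E
```

```text
[[303.  175.9]
 [304.  176.5]
 [305.  177. ]
 [310.  176.8]
 [311.  176.5]
 [312.  175.8]
 [313.  175.4]
 [314.  174.9]
 [316.3 170. ]
 [316.2 171. ]
 [315.9 172. ]
 [315.5 173. ]
 [314.8 174. ]]
0.128 [0.49583337 0.13640916] [-1.   0.   0.7  0.4  0.2 -0.6 -0.3  0.2 -0.  -0.  -0.1  0.   0. ]
0.13 [0.49734478 0.1366339 ] [-1.   0.   0.7  0.4  0.2 -0.6 -0.3  0.3 -0.  -0.  -0.1  0.   0. ]
gasket [0.49864696 0.13859707 0.02698749] 0.0005827461026037814
```

```bash
python3 -m handwheel '[[0,0,0.01,0,0,0,0.01],[0,0,0.01,0,0,0,0.01],[0,0,0.005,0,0,0,0.01],[0,0,0.002,0,0,0,0.01],[0,0,0,0,0,0,0.01],[0,0,0,0,0,0,0.01],[0,0,0,0,0,0,0.01],[0,0,0,0,0,0,0.01],[0,0,0,0,0,0,0.01],[0,0,0,0,0,0,0.01]]' >/dev/null
python3 - <<'E'
from h import *
go(.498,.138,.1085,164.5)
a=grab_frame('scene');np.save('s2.npy',a)
A=cv2.resize(a[145:205,270:335],None,fx=9,fy=9,interpolation=cv2.INTER_CUBIC)
save('hover2',np.clip(A*1.4,0,255).astype(np.uint8))
E
```

```text
t 9.35 pos [0.498  0.1381 0.1136] ori [1.7998e+02 4.0000e-02 1.6460e+02] F [-1.04  0.17 -0.65] T [ 0.077 -0.001 -0.051] g 0.0217
shift [-0.     -0.0001  0.0051] turn [0.0003 0.0007 0.0017]
```

View pics/hover2.png

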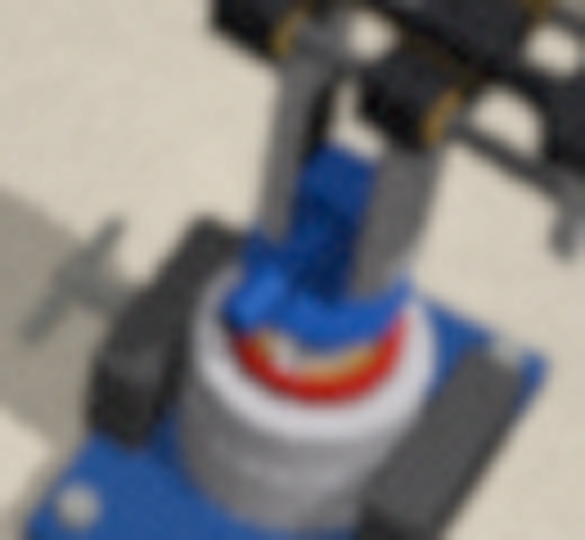

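```bash
python3 - <<'E'
from h import *
for z in(.082,.105):
  for y in(.1375,.1425):
    print(z,y,(proj('scene',[.498,y,z])-[270,145])*9+4)
print((proj('scene',[.503,.1375,.105])-[270,145])*9+4)
a=np.load('s2.npy').astype(float);b=a[...,2]-a[...,0]
np.set_printoptions(linewidth=200);print(b[174:188,294:322].astype(int));print((a[...,0]-a[...,1])[178:192,294:318].astype(int))
E
```

```text
0.082 0.1375 [313.86821019 322.12697686]
0.082 0.1425 [329.69800203 327.90950631]
0.105 0.1375 [323.64511874 276.15390362]
0.105 0.1425 [339.81130093 281.99642769]
[317.7384376  288.67594576]
[[   1    5   21   50   74   81   79   78   68   66   63   55   51   53   39   16    0   -1   -1    0    4    0  -12  -15  -17  -17  -17  -16]
 [   4    8   22   56   87   95   94   82   67   65   56   53   55   49   36   11    0    0    0    7   18   11   -9  -16  -17  -17  -16  -17]
 [   6   17   38   73   93   97   95   85   70   64   55   52   52   52   37   11    3    3    9   24   41   29   -2  -11  -15  -16  -16  -17]
 [  15   38   70   91   96   98   96   87   74   75   75   61   53   55   40   24   17   23   36   51   63   40   12   -2   -9  -13  -15  -17]
 [  23   58   87   97   98   97   93   86   86   89   91   76   72   72   64   56   56   57   69   75   59   31   21   21   11   -1  -10  -13]
 [  26   62   88   96   97   92   88   90   96   95   94   94   86   92   91   89   90   90   89   70   29    9   13   33   42   28   11   -2]
 [  15   40   76   85   80   71   74   87   97   9
[... 1781 characters left out ...]
2  -1]
 [  2   6  22  58  82  74  48  28  20  14  16  18  17  21  28  40  55  78  94  66  26   5   2   0]
 [  1   4  10  30  59  79  79  60  50  42  41  40  41  48  56  71  86  94  76  42  14   3   1  -3]
 [  2   2   4  11  24  48  75  86  82  80  79  76  77  81  92  96  96  71  39  17   5   2   1  -4]
 [  1   1   2   4   9  17  36  54  70  87  94  94  97  94  88  78  60  36  15   5   2   1  -1  -6]
 [  2   2   2   2   3   6  12  19  29  44  54  56  56  54  46  36  22  13   5   2   0   1   1  -3]
 [  1   1   2   2   2   2   3   7   9  15  19  20  20  20  17  12   6   3   2   2   0   1   1  -1]
 [  1   1   1   2   1   3   2   2   3   5   4   5   4   5   5   3   1   2   1   1   1   1   0  -1]]
```

```bash
python3 - <<'E'
from h import *
def low(c,R,z):
    return max(proj('scene',[c[0]+R*np.cos(k),c[1]+R*np.sin(k),z])[1] for k in np.linspace(0,6.28,200)),max(proj('scene',[c[0]+R*np.cos(k),c[1]+R*np.sin(k),z])[0] for k in np.linspace(0,6.28,200)),min(proj('scene',[c[0]+R*np.cos(k),c[1]+R*np.sin(k),z])[1] for k in np.linspace(0,6.28,200))
c=(.498,.138)
print('collar',low(c,.025,.102));
for z in(.082,.075):print('gasket',z,low(c,.027,z),'in',low(c,.0205,z))
print(low((.500,.138),.025,.102))
E
```

```text
collar (np.float64(183.75001490998363), np.float64(315.0864243294528), np.float64(168.44856552621752))
gasket 0.082 (np.float64(188.73555576335264), np.float64(314.72390544252005), np.float64(172.35376813393393)) in (np.float64(186.7066781966968), np.float64(312.28500563180233), np.float64(174.27003738825928))Traceback (most recent call last):
  File "<stdin>", line 6, in <module>
  File "<stdin>", line 3, in low
  File "<stdin>", line 3, in <genexpr>
  File "h.py", line 11, in proj
    c=get_calibration(cam);K=np.array(c['mtx'],float);T=np.array(c['camera_from_world'],float)
ValueError: time passes only in moves, steps and waits
```

```bash
python3 -m handwheel '[[0,0,0.002,0,0,0,0.01],[0,0,0.001,0,0,0,0.01],[0,0,0.001,0,0,0,0.01],[0,0,0,0,0,0,0.01],[0,0,0,0,0,0,0.01],[0,0,0,0,0,0,0.01]]' ;for i in 1 2 3 4 5; do python3 -m handwheel '[[0,0,0.001,0,0,0,0.01],[0,0,0,0,0,0,0.01],[0,0,0,0,0,0,0.01]]' >/dev/null; python3 -c "
from h import *
go(.498,.138,.1085,164.5)"|head -1; done
```

```text
time_s: 9.9
ee_pos: [0.4977, 0.1381, 0.1092]
orientation: [180.0, -0.0, 164.6]
force: [-0.1, -1.4, -1.7]
grip_width: 0.0217
t 10.15 pos [0.4976 0.1381 0.1081] ori [-1.800e+02 -1.000e-02  1.646e+02] F [-0.38 -0.46 -0.75] T [-0.021  0.022  0.001] g 0.0219
t 10.4 pos [0.4977 0.1381 0.1072] ori [ 1.800e+02 -1.000e-02  1.646e+02] F [ 0.97 -0.97 -1.27] T [0.005 0.024 0.004] g 0.0218
t 10.65 pos [0.4976 0.1381 0.1061] ori [-1.800e+02 -1.000e-02  1.646e+02] F [ 0.27  0.33 -1.71] T [-0.026 -0.029 -0.045] g 0.0222
t 10.9 pos [0.4977 0.1381 0.1051] ori [-1.800e+02 -1.000e-02  1.646e+02] F [ 0.09  0.45 -0.32] T [-0.043 -0.015  0.027] g 0.022
t 11.15 pos [0.4976 0.1381 0.1041] ori [ 1.800e+02 -1.000e-02  1.646e+02] F [ 0.79 -1.64 -0.54] T [ 0.034 -0.035 -0.024] g 0.022
```

```bash
for i in 1 2 3 4 5 6 7 8; do python3 -m handwheel '[[0,0,0.001,0,0,0,0.01],[0,0,0,0,0,0,0.01],[0,0,0,0,0,0,0.01]]' >/dev/null; python3 -c "
from h import *
go(.498,.138,.1085,164.5)"|head -1; done
```

```text
t 11.4 pos [0.4976 0.1381 0.1031] ori [-1.800e+02 -1.000e-02  1.646e+02] F [-0.36 -0.72 -1.2 ] T [-0.012 -0.006 -0.027] g 0.0221
t 11.65 pos [0.4976 0.1381 0.1021] ori [-1.800e+02 -1.000e-02  1.646e+02] F [ 0.19 -0.22 -1.34] T [-0.01  -0.023 -0.026] g 0.0216
t 11.9 pos [0.4976 0.1381 0.1011] ori [-1.800e+02 -1.000e-02  1.646e+02] F [ 0.11  0.03 -0.84] T [-0.008  0.04   0.002] g 0.0216
t 12.15 pos [0.4976 0.1381 0.1001] ori [-1.800e+02 -1.000e-02  1.646e+02] F [-0.33 -0.51 -0.43] T [-0.088  0.007  0.03 ] g 0.0221
t 12.4 pos [0.4976 0.1381 0.0991] ori [-1.800e+02 -1.000e-02  1.646e+02] F [ 0.58  0.87 -1.69] T [ 0.065 -0.002  0.051] g 0.0219
t 12.65 pos [0.4976 0.1381 0.0981] ori [-1.800e+02 -1.000e-02  1.646e+02] F [ 0.38 -0.73 -1.2 ] T [-0.052 -0.025 -0.015] g 0.0219
t 12.9 pos [0.4977 0.1381 0.0972] ori [-1.800e+02 -1.000e-02  1.646e+02] F [-0.78  0.8  -1.14] T [-0.004 -0.002  0.037] g 0.022
t 13.15 pos [0.4977 0.1381 0.0961] ori [-1.800e+02 -1.000e-02  1.646e+02] F [-0.2   0.02 -1.08] T [-0.015  0.036 -0.032] g 0.022
```

```bash
for i in 1 2 3 4 5 6; do python3 -m handwheel '[[0,0,0.0005,0,0,0,0.01],[0,0,0,0,0,0,0.01],[0,0,0,0,0,0,0.01]]' >/dev/null; python3 -c "
from h import *
go(.498,.138,.1085,164.5)"|head -1; done
```

```text
t 13.4 pos [0.4977 0.1381 0.0957] ori [180.   -0.  164.6] F [ 0.28 -0.1  -1.12] T [-0.027  0.034 -0.017] g 0.0219
t 13.65 pos [0.4977 0.1381 0.0952] ori [180.   -0.  164.6] F [-0.69  0.03 -0.54] T [-0.026 -0.007  0.008] g 0.0219
t 13.9 pos [0.4977 0.1381 0.0947] ori [180.   -0.  164.6] F [-0.17  0.83 -1.46] T [-0.048  0.009  0.012] g 0.0219
t 14.15 pos [0.4977 0.1381 0.0942] ori [180.   -0.  164.6] F [-0.26  0.34 -0.98] T [0.04 0.01 0.05] g 0.0221
t 14.4 pos [0.4977 0.1381 0.0937] ori [180.   -0.  164.6] F [-0.47  0.08 -0.26] T [ 0.024 -0.039 -0.008] g 0.0218
t 14.65 pos [0.4978 0.1381 0.0934] ori [1.7999e+02 1.0000e-02 1.6460e+02] F [0.24 0.36 0.88] T [-0.034  0.157 -0.005] g 0.0221
```

```bash
cat >> h.py <<'E'
def rd():
    s=sensors.sense();print('t %.2f'%s['time_s'],s['ee_pos'].round(4),s['orientation'].round(2),'F',s['force'].round(1),'T',s['torque'].round(3),'tz',round(s['joint_torque'][5],3),'g',round(s['grip_width'],4))
E
python3 -m handwheel '[[0,0,-0.0005,0,0,0,0.01],[0,0,0,0,0,0,0.01]]' >/dev/null
for i in 1 2 3 4; do python3 -m handwheel '[[0.0005,0,0,0,0,0,0.01],[0,0,0,0,0,0,0.01]]' >/dev/null; python3 -c "
from h import *
rd()"; done; python3 -m handwheel '[[-0.002,0,0,0,0,0,0.01],[0,0,0,0,0,0,0.01]]' >/dev/null
for i in 1 2 3 4; do python3 -m handwheel '[[-0.0005,0,0,0,0,0,0.01],[0,0,0,0,0,0,0.01]]' >/dev/null; python3 -c "
from h import *
rd()"; done; python3 -m handwheel '[[0.002,0,0,0,0,0,0.01],[0,0,0,0,0,0,0.01]]' >/dev/null
```

```text
t 14.98 [0.497  0.1382 0.0935] [-1.800e+02 -2.000e-02  1.646e+02] F [ 0.5 -0.8 -0.5] T [-0.019  0.015  0.029] tz 0.002 g 0.0219
t 15.15 [0.4966 0.1384 0.0936] [-1.800e+02 -1.000e-02  1.646e+02] F [-1.   0.8 -1.4] T [0.025 0.038 0.021] tz 0.002 g 0.0218
t 15.32 [0.4961 0.1386 0.0936] [ 1.800e+02 -1.000e-02  1.646e+02] F [ 0.2  0.7 -1.4] T [-0.005  0.01   0.032] tz 0.002 g 0.0218
t 15.48 [0.4957 0.1387 0.0937] [ 1.800e+02 -1.000e-02  1.646e+02] F [ 0.4 -0.8 -0.7] T [-0.032 -0.037  0.063] tz 0.002 g 0.0221
t 15.82 [0.4981 0.138  0.0937] [-1.800e+02 -3.000e-02  1.646e+02] F [-0.   0.  -1.2] T [-0.015  0.091 -0.007] tz -0.0 g 0.022
t 15.98 [0.4982 0.138  0.0936] [-1.7999e+02 -7.0000e-02  1.6460e+02] F [-0.9  1.   0.7] T [ 0.07   0.355 -0.025] tz 0.002 g 0.0221
t 16.15 [0.4983 0.1379 0.0935] [-1.7999e+02 -1.2000e-01  1.6460e+02] F [-3.   1.3  2.4] T [0.199 0.728 0.039] tz 0.003 g 0.0218
t 16.32 [0.4983 0.1379 0.0935] [-1.7998e+02 -1.7000e-01  1.6460e+02] F [-4.7  1.4  2. ] T [ 0.371  1.107 -0.04 ] tz 0.004 g 0.0221
```

```bash
python3 -m handwheel '[[0.0012,0,0,0,0,0,0.01],[0,0.001,0,0,0,0,0.01],[0,0,0,0,0,0,0.01]]' >/dev/null;python3 -c "
from h import *
rd()"
for i in 1 2 3; do python3 -m handwheel '[[0,0.0005,0,0,0,0,0.01],[0,0,0,0,0,0,0.01]]' >/dev/null; python3 -c "
from h import *
rd()"; done; python3 -m handwheel '[[0,-0.0035,0,0,0,0,0.01],[0,0,0,0,0,0,0.01],[0,0,0,0,0,0,0.01]]' >/dev/null;python3 -c "
from h import *
rd()"
for i in 1 2 3; do python3 -m handwheel '[[0,-0.0005,0,0,0,0,0.01],[0,0,0,0,0,0,0.01]]' >/dev/null; python3 -c "
from h import *
rd()"; done
```

```text
t 16.73 [0.4975 0.1394 0.094 ] [1.7998e+02 8.0000e-02 1.6460e+02] F [ 0.1  0.2 -1.2] T [ 0.025 -0.018 -0.057] tz 0.012 g 0.0219
t 16.90 [0.4974 0.1397 0.0939] [-1.7999e+02  5.0000e-02  1.6460e+02] F [-0.1 -0.3 -0.4] T [-0.11   0.039  0.037] tz 0.002 g 0.0217
t 17.07 [0.4973 0.1399 0.0938] [-1.7995e+02  3.0000e-02  1.6461e+02] F [-0.8 -1.7 -0.3] T [-0.447  0.061  0.022] tz -0.01 g 0.0219
t 17.23 [0.4973 0.14   0.0938] [-1.7991e+02  2.0000e-02  1.6461e+02] F [-0.1 -4.8  0.5] T [-0.906  0.036 -0.014] tz -0.025 g 0.022
t 17.48 [0.4962 0.1379 0.0936] [ 1.7993e+02 -2.0000e-02  1.6458e+02] F [-0.3 -0.1 -0.7] T [ 0.04  -0.024 -0.005] tz -0.007 g 0.0216
t 17.65 [0.4961 0.1372 0.0937] [ 1.7997e+02 -1.0000e-02  1.6460e+02] F [ 0.2  1.  -1.6] T [-0.009  0.004 -0.006] tz -0.006 g 0.022
t 17.82 [0.4961 0.1367 0.0937] [179.97  -0.   164.6 ] F [ 0.1  0.4 -1.6] T [ 0.096 -0.033 -0.075] tz -0.006 g 0.0216
t 17.98 [0.496  0.1366 0.0938] [179.92   0.   164.59] F [ 0.6  2.  -1.5] T [ 0.485 -0.115  0.018] tz -0.001 g 0.0216
```

```bash
python3 -m handwheel '[[0,0.0018,0,0,0,0,0.01],[0,0,0,0,0,0,0.01],[0,0,0,0,0,0,0.01],[0,0,0,0,0,0,0.01],[0,0,0,0,0,0,0.01],[0,0,0,0,0,0,0.01]]' >/dev/null;python3 -c "
from h import *
go(.4966,.1383,.0934,164.5)"
```

```text
t 18.4833 pos [0.4964 0.1377 0.0937] ori [-179.99   -0.    164.6 ] F [ 0.13 -0.61 -0.95] T [ 0.017 -0.009 -0.009] g 0.0222
shift [-0.0001  0.0007  0.0003] turn [-0.0001 -0.      0.0017]
```

```bash
python3 -m handwheel '[[0,0.0007,0.0005,0,0,0.0017,0.01],[0,0,0,0,0,0,0.01],[0,0,0,0,0,0,0.01]]' >/dev/null;for i in 1 2 3; do python3 -m handwheel '[[0,0,0,0,0,0,0.01]]' >/dev/null; python3 -c "
from h import *
rd()"; done
for i in 1 2 3 4 5; do python3 -m handwheel '[[0,0,0,0,0,0.035,0.01],[0,0,0,0,0,0,0.01]]' >/dev/null; python3 -c "
from h import *
rd()"; done
```

```text
t 18.82 [0.4967 0.1383 0.0934] [-1.7999e+02  1.0000e-02  1.6451e+02] F [-0.7 -0.8  0.9] T [-0.238  0.118 -0.006] tz 0.013 g 0.0221
t 18.90 [0.4967 0.1383 0.0934] [-1.7999e+02  2.0000e-02  1.6451e+02] F [-1.  -2.2  1.7] T [-0.216  0.176 -0.013] tz 0.013 g 0.022
t 18.98 [0.4967 0.1383 0.0934] [-1.7999e+02  2.0000e-02  1.6451e+02] F [-0.6 -1.2  2. ] T [-0.307  0.217 -0.014] tz 0.012 g 0.022
t 19.15 [0.4968 0.1385 0.0934] [1.7998e+02 3.0000e-02 1.6246e+02] F [-0.8 -1.   2. ] T [-0.125  0.152  0.02 ] tz 0.217 g 0.0219
t 19.32 [0.4969 0.1385 0.0934] [1.7997e+02 3.0000e-02 1.6049e+02] F [0.2 0.1 1.7] T [-0.065  0.084  0.02 ] tz 0.214 g 0.0216
t 19.48 [0.4969 0.1386 0.0934] [1.7997e+02 3.0000e-02 1.5852e+02] F [ 0.2 -0.6  2. ] T [-0.044  0.051  0.05 ] tz 0.211 g 0.0219
t 19.65 [0.4969 0.1386 0.0934] [1.7997e+02 3.0000e-02 1.5653e+02] F [-0.4  0.1  1.8] T [-0.042  0.044 -0.042] tz 0.207 g 0.0219
t 19.82 [0.4968 0.1386 0.0934] [1.7997e+02 2.0000e-02 1.5454e+02] F [-0.1 -0.4  2.6] T [-0.062  0.047  0.007] tz 0.204 g 0.0221
```

```bash
for i in 1 2 3 4 5 6; do python3 -m handwheel '[[0,0,0,0,0,0.035,0.01],[0,0,0,0,0,0,0.01]]' >/dev/null; python3 -c "
from h import *
rd()"; done
```

```text
t 19.98 [0.4968 0.1385 0.0934] [1.7997e+02 2.0000e-02 1.5254e+02] F [ 0.4 -0.2  2.7] T [-0.049  0.059 -0.079] tz 0.2 g 0.0217
t 20.15 [0.4968 0.1386 0.0934] [1.7997e+02 2.0000e-02 1.5055e+02] F [0.1 0.2 2.6] T [-0.047  0.004  0.003] tz 0.197 g 0.0218
t 20.32 [0.4968 0.1385 0.0934] [1.7997e+02 1.0000e-02 1.4854e+02] F [0.4 0.6 2.3] T [-0.081  0.06  -0.03 ] tz 0.195 g 0.0219
t 20.48 [0.4968 0.1385 0.0934] [1.7997e+02 2.0000e-02 1.4654e+02] F [-0.1 -0.2  3.1] T [-0.04   0.079 -0.026] tz 0.196 g 0.0218
t 20.65 [0.4967 0.1385 0.0934] [1.7998e+02 1.0000e-02 1.4454e+02] F [0.  0.3 3. ] T [-0.059  0.063 -0.055] tz 0.197 g 0.0222
t 20.82 [0.4968 0.1385 0.0934] [1.7997e+02 1.0000e-02 1.4254e+02] F [-0.9 -0.3  3.4] T [-0.037  0.075 -0.038] tz 0.199 g 0.0216
```

```bash
for i in 1 2 3 4 5; do python3 -m handwheel '[[0,0,0,0,0,0.035,0.01],[0,0,0,0,0,0,0.01]]' >/dev/null; python3 -c "
from h import *
rd()"; done
```

```text
t 20.98 [0.4968 0.1385 0.0934] [1.7997e+02 1.0000e-02 1.4053e+02] F [-0.2 -0.7  4.1] T [-0.035  0.052 -0.031] tz 0.201 g 0.0222
t 21.15 [0.4967 0.1385 0.0934] [1.7998e+02 1.0000e-02 1.3853e+02] F [ 0.3 -0.3  4. ] T [-0.048  0.026 -0.058] tz 0.203 g 0.0217
t 21.32 [0.4967 0.1385 0.0934] [1.7998e+02 1.0000e-02 1.3652e+02] F [-0.8 -0.1  3.9] T [ 0.005  0.095 -0.055] tz 0.205 g 0.022
t 21.48 [0.4968 0.1385 0.0934] [1.7997e+02 1.0000e-02 1.3452e+02] F [0.  0.2 3.7] T [ 0.043  0.082 -0.014] tz 0.212 g 0.0219
t 21.65 [0.4968 0.1385 0.0933] [1.7997e+02 1.0000e-02 1.3251e+02] F [ 0.6 -0.3  3.2] T [0.042 0.018 0.031] tz 0.22 g 0.0219
```

```bash
for i in 1 2 3 4; do python3 -m handwheel '[[0,0,0,0,0,0.035,0.01],[0,0,0,0,0,0,0.01]]' >/dev/null; python3 -c "
from h import *
rd();print(sensors.sense()['ee_pos'][2])"; done
```

```text
t 21.82 [0.4969 0.1386 0.0933] [1.7995e+02 1.0000e-02 1.3050e+02] F [0.8 0.7 2.8] T [ 0.191 -0.158  0.032] tz 0.22 g 0.0217
0.09325605214465481
t 21.98 [0.4969 0.1387 0.0932] [1.7994e+02 1.0000e-02 1.2850e+02] F [1.7 0.3 2.5] T [ 0.209 -0.214  0.027] tz 0.215 g 0.0219
0.09321653379573341
t 22.15 [0.4969 0.1387 0.0932] [179.94   0.   126.49] F [1.7 1.1 1.2] T [ 0.261 -0.388  0.02 ] tz 0.223 g 0.0218
0.09317151270180757
t 22.32 [0.497  0.1387 0.0931] [179.93   0.   124.49] F [2.6 2.1 0.4] T [ 0.356 -0.489  0.026] tz 0.232 g 0.0218
0.09311162744523935
```

Onset is clear. From yaw ≈134.2° the twist stiffens by about 0.08 N m and Fz falls about 0.36 N per degree. The target yaw is therefore ≈89°. I'll go on turning while following the draw-down and easing the side force.

```bash
python3 -m handwheel '[[0.0001,0.0008,0,0,0,0,0.01],[0,0,0,0,0,0,0.01]]' >/dev/null; python3 -c "
from h import *
rd()"; for i in 1 2 3 4 5; do python3 -m handwheel '[[0,0,0.00012,0,0,0.035,0.01],[0,0,0,0,0,0,0.01]]' >/dev/null; python3 -c "
from h import *
rd()"; done
```

```text
t 22.48 [0.497  0.1388 0.0931] [-179.96    0.    124.49] F [ 2.3 -0.   1.9] T [ 0.072 -0.311 -0.034] tz 0.004 g 0.0219
t 22.65 [0.4972 0.1389 0.0929] [-179.99    0.    122.42] F [1.3 0.2 1.3] T [ 0.115 -0.369 -0.003] tz 0.242 g 0.0218
t 22.82 [0.4972 0.139  0.0929] [179.99   0.   120.43] F [2.6 1.4 0.8] T [ 0.151 -0.403 -0.048] tz 0.235 g 0.0217
t 22.98 [0.4972 0.139  0.0928] [179.99  -0.   118.44] F [2.4 0.  0.5] T [ 0.157 -0.395  0.016] tz 0.231 g 0.0219
t 23.15 [0.4972 0.139  0.0927] [179.99  -0.   116.45] F [ 2.1 -0.3 -0. ] T [ 0.149 -0.365 -0.002] tz 0.252 g 0.0218
t 23.32 [0.4973 0.1391 0.0926] [179.98  -0.   114.45] F [3.  1.4 0.7] T [ 0.233 -0.456  0.049] tz 0.273 g 0.0218
```

```bash
python3 -m handwheel '[[0,0.0006,0,0,0,0.035,0.01],[0,0,0.00012,0,0,0,0.01]]' >/dev/null; python3 -c "
from h import *
rd()"; for i in 1 2 3 4 5; do python3 -m handwheel '[[0,0,0.00013,0,0,0.035,0.01],[0,0,0,0,0,0,0.01]]' >/dev/null; python3 -c "
from h import *
rd()"; done
```

```text
t 23.48 [0.4975 0.1392 0.0924] [-179.96   -0.    112.45] F [ 0.1 -0.4  1.4] T [ 0.134 -0.234  0.057] tz 0.273 g 0.0216
t 23.65 [0.4976 0.1392 0.0924] [-179.98   -0.    110.45] F [ 0.6 -0.2  1.6] T [ 0.126 -0.247  0.059] tz 0.275 g 0.0218
t 23.82 [0.4976 0.1392 0.0922] [-179.98   -0.    108.44] F [1.6 0.5 1.6] T [ 0.152 -0.261  0.059] tz 0.281 g 0.0217
t 23.98 [0.4976 0.1392 0.0921] [-179.99   -0.    106.43] F [0.6 0.5 1.8] T [ 0.199 -0.231  0.074] tz 0.28 g 0.022
t 24.15 [0.4977 0.1392 0.092 ] [-180.     -0.    104.43] F [0.8 0.3 1.9] T [ 0.151 -0.206  0.111] tz 0.297 g 0.0216
t 24.32 [0.4977 0.1392 0.0919] [180.     0.   102.43] F [1.2 0.1 0.9] T [ 0.117 -0.322  0.063] tz 0.3 g 0.0221
```

```bash
for i in 1 2 3 4 5 6; do python3 -m handwheel '[[0,0,0.00012,0,0,0.035,0.01],[0,0,0,0,0,0,0.01]]' >/dev/null; python3 -c "
from h import *
rd()"; done;  python3 -m handwheel '[[0,0,0.00008,0,0,0.023,0.01],[0,0,0,0,0,0,0.01],[0,0,0,0,0,0,0.01]]' >/dev/null; python3 -c "
from h import *
rd()
a=grab_frame('scene')
save('tight',np.clip(cv2.resize(a[145:205,270:335],None,fx=9,fy=9,interpolation=cv2.INTER_CUBIC)*1.4,0,255).astype(np.uint8))"
```

```text
t 24.48 [0.4978 0.1392 0.0918] [179.99   0.   100.42] F [1.6 0.8 0.8] T [ 0.122 -0.321  0.107] tz 0.307 g 0.022
t 24.65 [0.4978 0.1392 0.0917] [179.98  -0.    98.42] F [ 1.3 -0.   1.5] T [ 0.102 -0.331  0.091] tz 0.309 g 0.0219
t 24.82 [0.4979 0.1392 0.0916] [179.98   0.    96.41] F [2.  0.5 1.5] T [ 0.083 -0.355  0.066] tz 0.297 g 0.022
t 24.98 [0.4979 0.1392 0.0915] [179.97  -0.    94.41] F [1.9 0.7 2.8] T [ 0.13  -0.368  0.133] tz 0.332 g 0.0216
t 25.15 [0.498  0.1392 0.0913] [179.97  -0.    92.4 ] F [ 2.6 -0.6  2.1] T [ 0.054 -0.371  0.129] tz 0.329 g 0.022
t 25.32 [0.498  0.1392 0.0913] [179.96  -0.    90.39] F [ 3.  -0.5  1.7] T [ 0.103 -0.409  0.094] tz 0.33 g 0.022
t 25.57 [0.498  0.1392 0.0912] [179.96  -0.    89.03] F [ 1.9 -0.   1.4] T [ 0.064 -0.444  0.129] tz 0.183 g 0.0214
```

View pics/tight.png

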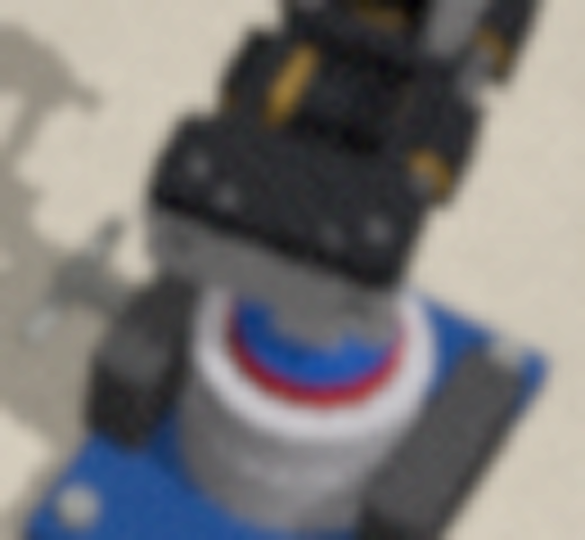

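```bash
python3 -m handwheel '[[0,0.0005,0,0,0,0,0.01],[0,0,0,0,0,0,0.01],[0,0,0,0,0,0,0.01]]' >/dev/null; python3 -c "
from h import *
rd()"; python3 -m handwheel '[[0,0,0,0,0,0,0.023],[0,0,0,0,0,0,0.026],[0,0,0,0,0,0,0.03],[0,0,0,0,0,0,0.04],[0,0,0,0,0,0,0.05],[0,0,0,0,0,0,0.05],[0,0,0,0,0,0,0.05]]' ; python3 -c "
from h import *
rd()"
```

```text
t 25.87 [0.498  0.1392 0.0911] [-179.98    0.     89.  ] F [1.5 0.4 3.7] T [ 0.025 -0.247  0.201] tz 0.185 g 0.0221
time_s: 26.45
ee_pos: [0.4979, 0.1392, 0.0908]
orientation: [-180.0, 0.0, 89.0]
force: [0.5, 0.1, 0.1]
grip_width: 0.0497
t 26.45 [0.4979 0.1392 0.0908] [-179.96    0.     88.98] F [0.5 0.1 0.1] T [-0.071  0.08   0.038] tz 0.0 g 0.0497
```

```bash
python3 -m handwheel '[[0,0,-0.005,0,0,0,0.05],[0,0,-0.01,0,0,0,0.05],[0,0,-0.02,0,0,0,0.05],[0,0,-0.03,0,0,0,0.05],[0,0,-0.03,0,0,0,0.05],[0,0,-0.03,0,0,0,0.05],[0,0,-0.03,0,0,0,0.05],[0,0,-0.02,0,0,0,0.05],[0,0,0,0,0,0,0.05],[0,0,0,0,0,0,0.05]]'
python3 -c "
from h import *
rd()
a=grab_frame('scene');np.save('s3.npy',a);save('full3',a)
save('rel',np.clip(cv2.resize(a[145:205,270:335],None,fx=9,fy=9,interpolation=cv2.INTER_CUBIC)*1.4,0,255).astype(np.uint8))"
```

```text
time_s: 27.28
ee_pos: [0.4992, 0.1393, 0.2683]
orientation: [179.7, -0.0, 89.0]
force: [0.4, -0.5, 0.1]
grip_width: 0.0502
t 27.28 [0.4992 0.1393 0.2683] [ 1.7974e+02 -3.0000e-02  8.8990e+01] F [ 0.4 -0.5  0.1] T [-0.048  0.115  0.024] tz 0.002 g 0.0502
```

View pics/rel.png

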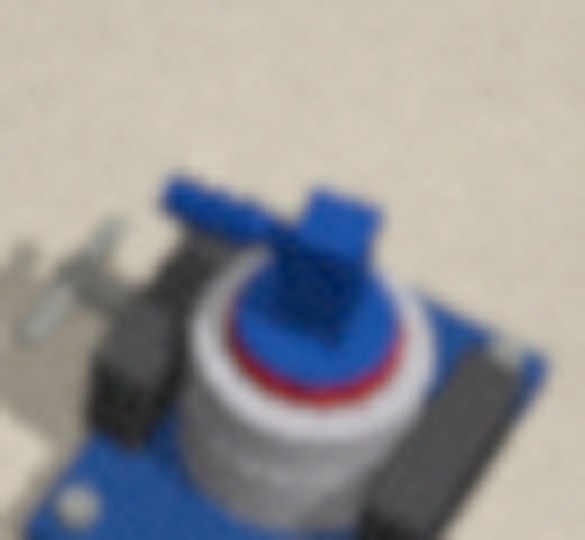

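View pics/full3.png

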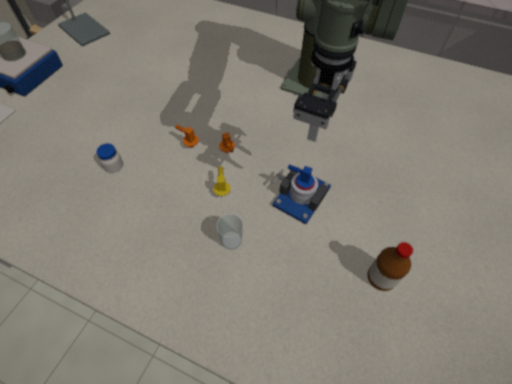

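The elbow stands upright on the gasket with its block at crop (340,215) and its barb tip at (178,195). The arm is clear and the bystanders are where they started. I'll check the barb angle for spring-back.

```bash
python3 - <<'E'
from h import *
t=onz('scene',270+(175-4)/9,145+(196-4)/9,.114);b=onz('scene',270+(262-4)/9,145+(226-4)/9,.114)
d=t-b;print(t,b,np.degrees(np.arctan2(d[1],d[0])))
k=onz('scene',270+(345-4)/9,145+(213-4)/9,.1297);print('block top',k)
E
```

```text
[0.49566972 0.08915257 0.114     ] [0.49523675 0.11621292 0.114     ] -89.08333116029863
block top [0.49278412 0.13876433 0.1297    ]
```

```bash
python3 - <<'E'
from h import *
a=grab_frame('scene').astype(float)+grab_frame('scene')+grab_frame('scene');a/=3
b=cv2.resize(a[160:195,285:322].astype(np.float32),None,fx=16,fy=16,interpolation=cv2.INTER_CUBIC)
save('blk',np.clip(b*1.8,0,255).astype(np.uint8))
for z,n in((.1297,'top'),(.0847,'base')):
    for dx in(-.011,.011):
        for dy in(-.011,.011):
            u=proj('scene',[.498+dx,.1385+dy,z]);print(n,dx,dy,((u-[285,160])*16+8).round())
E
```

```text
top -0.011 -0.011 [321.  91.]
top -0.011 0.011 [449. 136.]
top 0.011 -0.011 [273. 189.]
top 0.011 0.011 [403. 235.]
base -0.011 -0.011 [288. 256.]
base -0.011 0.011 [411. 300.]
base 0.011 -0.011 [242. 352.]
base 0.011 0.011 [366. 398.]
```

View pics/blk.png

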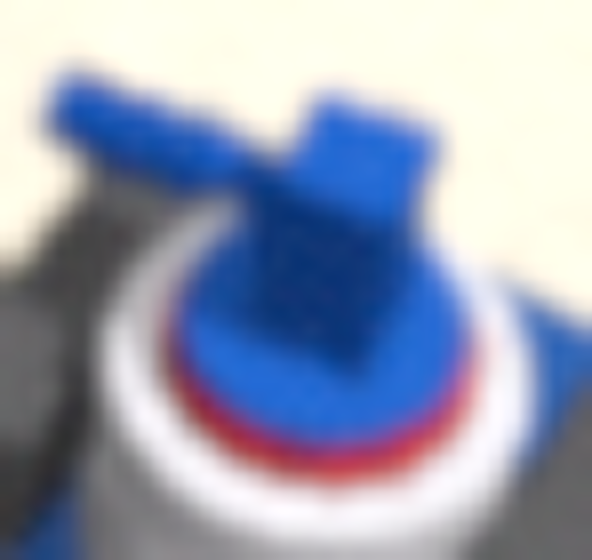

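The block corners match those predicted for an upright, centred elbow: for example predicted (321,91) and (403,235), seen at about (315,90) and (402,228). I'm handing in.

```bash
python3 -c "
from h import *
rd();print(hand_in())"
```

```text
t 27.48 [0.497  0.1391 0.264 ] [-1.7978e+02  2.0000e-02  8.8980e+01] F [-0.4 -1.1  0.5] T [-0.097  0.078  0.017] tz -0.0 g 0.0498
the job is handed in; nothing more can be done
None
```

I stood the blue elbow in the port, screwed it an eighth of a turn past the first squeeze, let go, and handed in at 27.5 s. `hand_in()` gives no verdict, so the result below rests on my own measurements.

**What I did**
- **Fitting:** I saw the slots in both camera views at about -15.5° and lined the lugs up with them. The elbow dropped in without resistance until its collar touched the gasket.
- **Centring:** I found the middle of the bore by touching its walls lightly, with side forces under 5 N.
- **Screwing:** The first squeeze came at tool yaw ≈134.2°. There the twist stiffened by about 0.08 N m and the pull on the hand began. I turned on to 89.0°, about 45° further, following the elbow down.
- **Release:** I opened the fingers and lifted clear.

**Last checks**
- **Upright and centred:** The elbow is upright and centred as far as the pictures can show. The barb points to about -89° (-91° expected), so it has not sprung back.
- **Depth:** The underside is about 17 mm below the mouth.
- **Surroundings:** The gripper is clear, and by eye the bottle, beaker and jar stand where they were.

**Checks that disagreed or were missing**
- **Draw-down:** The measured draw-down was 2.2 mm, against 2.7 mm expected. The hand's own give during the first degrees probably explains it. It would mean a gasket force of roughly 11.6 to 13 N, inside the 9.4 to 16.8 N band, but I could not measure that force directly.
- **Block position:** A first reading by eye put the block's top about 5 mm off centre. The later enlarged view did not bear that out.
- **Camera views:** The two cameras placed the port about 2 mm apart, so I relied on touch for the final centring. The arm hid the port from the top camera at the hover, and I took no top view after that.

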